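Take the filter out of the slanted air console

ROBOT

A 7-joint arm with a two-finger parallel gripper is mounted at the origin on the work surface. World frame = base frame: x ahead of the robot, y to its left, z up, the work surface at z = 0. Lengths are in m, angles in degrees, forces in N, time in s.
With the tool pointing down it reaches from about 0.4 to 0.85 m from the base axis. Payload 4.4 kg.
Tool frame: the origin (TCP) lies at the very end of the fingers, on their centre line; the grasp point (between the pads) lies 19 mm behind it (manip.grip_depth is the distance from the TCP to the grasp point, in m); z points along the fingers, y is the line along which they close (so a half turn about z gives the same grasp; the last joint's range is limited). The gripper opens to 94 mm and grips with 3 to 60 N. Pads are 16 mm wide; open, the fingers measure 119 mm over their backs; the gripper's body (75 mm by 177 mm) begins 78 mm behind the grasp point.
Start: joints at [69.855, 36.005, 2.206, 86.941, -1.547, 57.084, -1.146], TCP at [0.183, -0.624, 0.205] pointing down, gripper open.
Joint ranges: [-175.42, 175.42], [-21.48, 121.26], [-71.46, 75.88], [10.55, 141.38], [-63.04, 243.04], [13.31, 113.54], [-168.57, 168.57]. Speed limits (degrees/s): [147.25, 147.25, 180, 180, 180, 180, 180].

INTERFACE

Orientations are given as a 3x3 rotation matrix whose columns are the frame's x, y, z axes.
In Python, from workcell import manip, camera, get_calibration, job, telemetry gives the robot as it stands. The module is installed in compiled form; this text tells all that it offers. Calls block until the motion is done:
- manip.movep(position, orientation): joint-space move of the TCP to a pose.
- manip.move_l(position, attitude=None, speed=0.15, max_force=None): straight line of the TCP; attitude=None keeps the orientation; speed is the mean speed in m/s. With max_force (N) it stops when the force on the tool has changed by that much, and returns True; else False.
- manip.goto_joints(angles): joint-space move.
- manip.grip(opening): finger opening in m; the grip force is fixed at half the most; returns when the fingers have stopped.
- manip.pause(seconds).
- manip.inverse_kinematics(position, orientation): joint angles nearest the present ones, or None.
- camera(name): name is "scene" or "top" or "wrist"; returns the picture (480x640x3 uint8, blue, green, red); there is no depth.
- get_calibration(name): a dict with "K" (3x3 intrinsics, pixels), "k1" (the pictures are not rectified: a ray, as slopes to the right and down, at radius r is drawn at 1 + k1 r^2 times it, then the intrinsics apply), "rvec" (rotation vector, rad) and "tvec" (3), from world to camera coordinates, as OpenCV has them. Camera axes: x right, y down, z forward; pixel columns grow to the right and rows downward; lengths in m; the calibration is good to about 2 mm. A picture is of the moment at which its call begins: read the wrist's pose just before it. get_calibration takes no time and is no camera call; for the wrist camera it gives the pose at the moment of the call.
A pose or a line that the arm cannot do raises manip.IKError and nothing moves.
- job.finish_job(): hands the job in; it is judged then, once.
Readings, each from a call of its own:
- telemetry.read_clock(): time.
- telemetry.read_joint_positions(): joint angles.
- telemetry.read_joint_vel(): joint speeds.
- telemetry.read_joint_efforts(): joint torques, N m.
- telemetry.read_tcp_pos(): TCP position.
- telemetry.read_eef_rot(): TCP orientation.
- telemetry.read_force(): force on the tool from outside, world axes, zero at the start.
- telemetry.read_ft_torque(): the same for the moment, N m.
- telemetry.read_opening(): finger opening in m.
- telemetry.read_grasp_force(): force on a finger pad.
Only numpy, scipy, OpenCV 4.12 (cv2) and the standard library are available. Lean on these libraries where they do the work, as an engineer would, in place of code of your own. Each camera call takes 0.05 s, during which the arm holds its last target. There are 200 camera calls.

TASK

Squeeze both snap tabs of the slanted air console's cover inward and, keeping them squeezed, lift the cover off; stand it on its feet, right way up, on the bench mat and let go. Then tilt the filter panel out of the deep bay by its pull lug and lay it flat inside the metal tray. Set both down without dropping them, and leave the bottle, the jar and the brush where they are.

Things in the scene. Friction and masses are not known exactly. Their poses are not given: they have to be found in the camera images.
- console: Grey steel air-filter console, fixed, 190 x 130 mm. Its flat face slopes 30 degrees: low edge at the console's own -x side (which looks roughly away from the robot, within 20 degrees), high edge at +x. Origin on the bench under the middle of the face, z up.
- light_bar (a point): Middle of a fixed light bar (23 mm thick, 180 mm long along the console's y), 250 mm above the bench at console x = +38 mm, on 12 mm posts that bend back to the console's +x side. A tool pointing straight down over the tabs would hit it; one square to the face (30 degrees from vertical, fingers pointing down and back towards the robot) clears it.
- bay (a point): Middle of the console's face, 108 mm above the bench (axes upright, as the console's). Along the slope (u, uphill positive) and across (v = console y) the bay's mouth is u -68 to +56, v -29 to +29 mm; 55 mm deep square to the face. Inside it runs on uphill to u +72 mm under a 6 mm thick lip. The face is u -95 to +95, v -65 to +65 mm.
- cover_mid (a point): White plastic snap cover, loose, 144 long, 72 wide, 74 mm high. Point on its mid-line at half height, level with the underside of its two end plates (4 mm thick, lying on the face): 38 mm above the soles of its four feet, 36 mm below its top. Axes: x along it (uphill at the start), y across, z out of the face. When fitted this point is at bay.
- cover_top (a point): Top of the cover, 36 mm above cover_mid: a hollow ridge 28 mm wide, x -62 to +50 mm, over the filter's lug. Two black tabs flank it at x -18 to +18 mm. The feet reach 38 mm down into the bay: lift square to the face 75 mm or more, to clear the lug too. Until both tabs are squeezed, their hooks hold the cover under the 6 mm thick sides of the mouth.
- tab_left (a joint): Springy black tab at the cover's +y side, 36 mm wide, rising 33 mm from the face, leaning out. The tabs are 63 mm apart over their outer faces at the top when free; squeezed home, 39 mm and parallel. 0 free, 0.18 rad home (stop); hook clear from 0.15. About 6 N presses it home. Pinch both tabs between the fingers along the cover's y, fingertips 5 to 12 mm above the face.
- tab_right (a joint): The like tab at the cover's -y side, same values.
- filter_plate (a point): Grey filter panel with white pleats, loose, on the floor of the bay under the cover: plate 134 x 50 x 8 mm (x along it, uphill at the start; z square to it). Point: middle of the plate, half its thickness. Its uphill end lies 10 mm under the lip: raise the downhill end (25 to 30 degrees clears the mouth's low edge), draw it 20 to 25 mm downhill, then lift it square to the face.
- filter_lug (a point): The panel's pull lug: block 30 mm long (x), 14 mm thick (y), its top 83 mm above the plate's underside, centred 40 mm from the plate's middle towards its downhill end (-x). This point is on its mid-line, 15 mm below its top; axes as the panel's. With the cover off, the lug stands 28 mm out of the face: pinch it across y.
- mat: Tan rectangular mat, fixed, 200 (x) x 140 (y) mm, 4 mm thick; origin at the centre of its underside. Left or right of the console.
- tray: Shallow open aluminium tray, fixed, 190 (x) x 120 (y) x 22 mm, walls and floor 4 mm; origin at the centre of its underside. On the other side of the console. The panel fits flat only with its length along the tray's x, either way round.
- bottle: White plastic bottle, 60 mm across, 120 mm tall, bystander; origin at the centre of its underside.
- jar: Amber glass jar, 70 mm across, 85 mm tall, bystander; origin at the centre of its underside.
- brush: Bench brush lying beyond the console's low edge, bystander.
There are look-alikes about, which are no part of the job. Leave any green, red or turquoise look-alike of the part that bears cover_mid alone.

How it is judged (in metres and radians):
On the way, in this order (a step that is already met when the one before it is completed fails the run):
1. both tabs are squeezed and the cover comes up off the face (value of joint each of tab_left, tab_right above 0.1 rad and distance between cover_mid and bay above 0.015 m), for 0.1 s.
2. the cover stands on its feet on the mat, let go (x of cover_mid in the frame of mat between -0.07 and 0.07 m and y of cover_mid in the frame of mat between -0.045 and 0.045 m and z of cover_mid in the frame of mat between 0.036 and 0.047 m and angle between cover_mid's own z axis and vertical below 0.1 rad and contact force between the fingers and cover below 0.3 N and linear speed of cover below 0.02 m/s), for 0.2 s.
At the end, for the whole second after the job is handed in: The cover stands on its feet on the mat, right way up (within 0.1 rad), its middle within 70 mm (x) and 45 mm (y) of the mat's centre; the filter panel lies flat (within 0.08 rad) on the floor of the tray; both are let go and at rest (x of cover_mid in the frame of mat between -0.07 and 0.07 m and y of cover_mid in the frame of mat between -0.045 and 0.045 m and z of cover_mid in the frame of mat between 0.036 and 0.047 m and angle between cover_mid's own z axis and vertical below 0.1 rad and x of filter_plate in the frame of tray between -0.04 and 0.04 m and y of filter_plate in the frame of tray between -0.045 and 0.045 m and z of filter_plate in the frame of tray below 0.013 m and angle between filter_plate's own z axis and vertical below 0.08 rad and linear speed of each of cover, filter below 0.02 m/s); the robot touches nothing.
It fails at once if the bottle, the jar or the brush is moved more than 25 mm (distance of any of bottle, jar, brush from where it was at the start of the episode above 0.025 m).
It fails at once if the cover or the filter is dropped or flung (faster than 1.3 m/s, a fall of over 80 mm) (linear speed of any of cover, filter above 1.3 m/s).
It also fails if it takes over 69 s, if anything falls off the work surface, if the arm or the gripper's body presses on something with over 40 N, if the wrist force passes 120 N, or if a joint passes its speed limit or range.

## Working session

There is one attempt and no reset: what is moved stays moved. The work goes in short steps, each a Python script; the robot and the scene stay as the last script left them, time stands still between calls to the robot, and variables do not carry over. Pictures are saved under pics/ and viewed, at most 10 in all, crops included, and the job is handed in when it is done.

```bash
mkdir -p pics; python3 - <<'E'
from workcell import manip,camera,get_calibration,telemetry
import cv2,numpy as np
for n in("scene","top"):
    cv2.imwrite(f"pics/{n}0.png",camera(n)); c=get_calibration(n); R=cv2.Rodrigues(np.array(c["rvec"],float))[0]
    print(n,np.round(c["K"],1).tolist(),c["k1"],"cam pos",(-R.T@np.array(c["tvec"]).ravel()).round(3), "fwd",R[2].round(2))
print(telemetry.read_clock(), telemetry.read_eef_rot())
E
```

```text
scene [[580.4, 0.0, 325.2], [0.0, 580.4, 229.2], [0.0, 0.0, 1.0]] -0.049538017181556725 cam pos [1.267 0.229 1.255] fwd [-0.55 -0.13 -0.83]
top [[539.4, 0.0, 322.8], [0.0, 539.4, 233.5], [0.0, 0.0, 1.0]] -0.13604104258951277 cam pos [0.378 0.037 1.32 ] fwd [ 0.14  0.02 -0.99]
0.1 [[ 9.59443097e-01  2.81901862e-01 -5.33839277e-04]
 [ 2.81902361e-01 -9.59441761e-01  1.60193194e-03]
 [-6.06000990e-05 -1.68745310e-03 -9.99998574e-01]]
```

View pics/scene0.png

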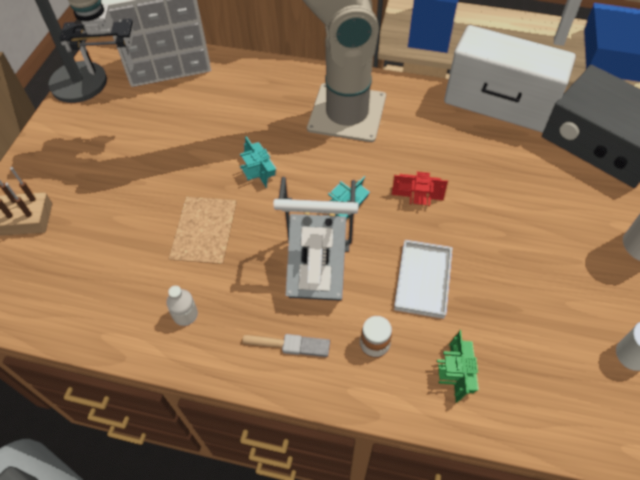

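View pics/top0.png

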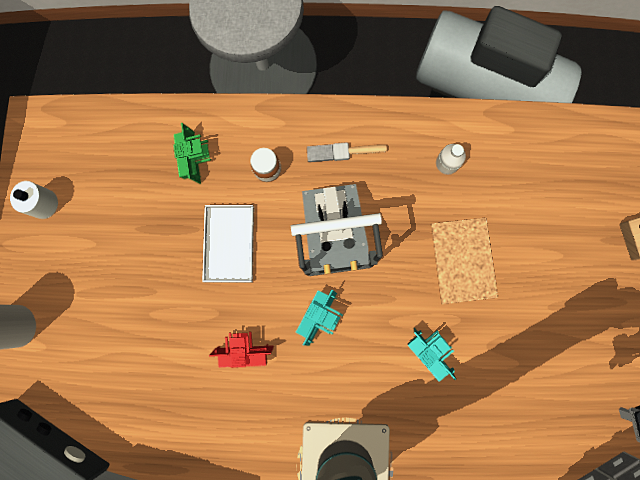

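Candidates for the cover: the white one in the console (top px 332,205), turquoise (320,315) and (432,350), red (243,350) and green (190,152). By the description I choose the white one. Next I measure the mat and tray and take one close crop.

```bash
cat > h.py <<'E'
import cv2,numpy as np
from workcell import manip,camera,get_calibration,telemetry,job
def cal(n):
    c=get_calibration(n); R=cv2.Rodrigues(np.array(c["rvec"],float))[0]; t=np.array(c["tvec"],float).ravel()
    return np.array(c["K"]),np.array([c["k1"],0,0,0,0.]),R,t
def ray(px,C):
    K,d,R,t=C; p=cv2.undistortPoints(np.array(px,float).reshape(-1,1,2),K,d).reshape(-1,2)
    return -R.T@t, np.c_[p,np.ones(len(p))]@R
def onplane(px,z,C):
    o,d=ray(px,C); return o+d*((z-o[2])/d[:,2])[:,None]
def proj(P,C):
    K,d,R,t=C; return cv2.projectPoints(np.array(P,float).reshape(-1,1,3),cv2.Rodrigues(R)[0],t,K,d)[0].reshape(-1,2)
def rotz(a): c,s=np.cos(a),np.sin(a); return np.array([[c,-s,0],[s,c,0],[0,0,1.]])
def roty(a): c,s=np.cos(a),np.sin(a); return np.array([[c,0,s],[0,1,0],[-s,0,c]])
E
python3 - <<'E'
from h import *
im=cv2.imread("pics/top0.png"); C=cal("top"); hsv=cv2.cvtColor(im,cv2.COLOR_BGR2HSV)
print(hsv[260,465],hsv[245,230],hsv[330,150],hsv[230,420])
def rect(mask,box,z,nm):
    x0,y0,x1,y1=box; m=np.zeros_like(mask); m[y0:y1,x0:x1]=mask[y0:y1,x0:x1]
    m=cv2.morphologyEx(m,cv2.MORPH_CLOSE,np.ones((5,5))); m=cv2.morphologyEx(m,cv2.MORPH_OPEN,np.ones((5,5)))
    c=max(cv2.findContours(m,0,1)[0],key=cv2.contourArea); W=onplane(c.reshape(-1,2),z,C)[:,:2]
    r=cv2.minAreaRect((W*1000).astype(np.float32)); print(nm,r)
lab=cv2.cvtColor(im,cv2.COLOR_BGR2LAB)
h,s,v=cv2.split(hsv)
rect((((s<60)&(v>120))*255).astype(np.uint8),(190,190,270,295),.022,"tray")
rect(((cv2.GaussianBlur(v,(5,5),0)>195)*255).astype(np.uint8),(415,205,515,315),.004,"mat")
a=cv2.resize(im[170:290,275:395],(400,400),interpolation=2); b=cv2.resize(cv2.imread("pics/scene0.png")[170:310,250:390],(400,400),interpolation=2)
cc=cv2.resize(im[200:320,410:530],(400,200)); 
cv2.imwrite("pics/c1.png",np.hstack([a,b]))
E
```

```text
[ 15 137 226] [ 95   6 245] [ 14 155 225] [ 14 159 197]
tray ((529.0203247070312, 298.9057922363281), (187.78485107421875, 120.66095733642578), 1.3437515497207642)
mat ((505.8286437988281, -286.8252868652344), (273.014404296875, 251.89442443847656), 0.4988608658313751)
```

View pics/c1.png

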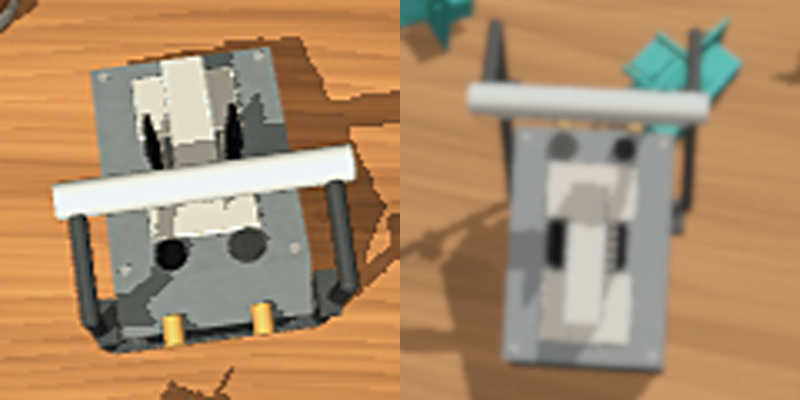

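The crop confirms it: the white cover lies on the grey face, with black tabs flanking the ridge at crop px (152,140) and (233,132). The low-edge corners are at (92,72) and (271,47), and the bar ends at (54,200) and (354,163). Now I triangulate.

```bash
python3 - <<'E'
from h import *
T=cal("top");S=cal("scene")
a=lambda l:[(x/400*120+275-.5,y/400*120+170-.5) for x,y in l]
b=lambda l:[((x-400)/400*140+250-.5,y/400*140+170-.5) for x,y in l]
lt=onplane(a([(92,72),(271,47)]),.0605,T); ls=onplane(b([(662,370),(503,360)]),.0605,S)
hs=onplane(b([(672,135),(515,130)]),.1555,S); bt=onplane(a([(54,200),(354,163)]),.25,T); bs=onplane(b([(709,107),(469,97)]),.25,S)
for n,P,off in(("low top",lt,-.0823),("low scene",ls,-.0823),("high scene",hs,.0823),("bar top",bt,.038),("bar sc",bs,.038)):
    # console +y = ? console x ~ -world x => console y ~ -world y
    d=P[1]-P[0]; y=d[:2]/np.linalg.norm(d[:2]); x=np.array([y[1],-y[0]])
    m=P.mean(0)[:2]; print(n,P[:,:2].round(4).tolist(),"len",np.linalg.norm(d).round(4),"yaw",np.degrees(np.arctan2(x[1],x[0])).round(1),"origin",(m-off*x).round(4))
M=onplane([(432,223),(486,218),(497,297),(441,303)],.004,T); print("mat",M.mean(0),M.round(3).tolist())
E
```

```text
low top [[0.653, 0.1174], [0.6742, -0.0104]] len 0.1296 yaw -170.6 origin [0.5824 0.04  ]
low scene [[0.6572, 0.1199], [0.6765, -0.0076]] len 0.1289 yaw -171.4 origin [0.5855 0.0439]
high scene [[0.4945, 0.0923], [0.5174, -0.0338]] len 0.1282 yaw -169.7 origin [0.5869 0.044 ]
bar top [[0.5324, 0.1256], [0.5593, -0.0546]] len 0.1823 yaw -171.5 origin [0.5834 0.0411]
bar sc [[0.5295, 0.126], [0.5596, -0.0531]] len 0.1816 yaw -170.5 origin [0.582  0.0428]
mat [ 0.50246562 -0.28296545  0.004     ] [[0.592, -0.203, 0.004], [0.608, -0.339, 0.004], [0.413, -0.364, 0.004], [0.396, -0.225, 0.004]]
```

```bash
cat >> h.py <<'E'
O=np.array([.584,.042,.108]); YAW=np.radians(-171)
def face(O=None,yaw=None):
    O=globals()['O'] if O is None else O; yaw=YAW if yaw is None else yaw
    return O, rotz(yaw)@roty(-np.radians(30))   # columns u,v,n
def tool(F,tilt=0): # tilt>0: tool leans uphill (downhill end raised), rad
    return F@roty(tilt)@np.diag([-1,1,-1.])
E
python3 - <<'E'
from h import *
O_,F=face(); print(F.round(3)); R=tool(F); print(R.round(3))
for n in(.2,.1,.008): print(n,manip.inverse_kinematics(O_+F@[0,0,n],R))
for t in(0,14,28): print(t,manip.inverse_kinematics(O_+F@[0,0,.06],tool(F,np.radians(t))))
w=O_+F@[0,0,.2]+[0,-.2,.12]
print(manip.inverse_kinematics(w,R))
manip.movep(w,R); manip.movep(O_+F@[0,0,.2],R)
C=cal("wrist"); im=camera("wrist"); cv2.imwrite("pics/w1.png",im); np.save("w1.npy",np.array([*C[2].ravel(),*C[3]]))
print(C[0],C[1][0],telemetry.read_clock(),telemetry.read_tcp_pos(),O_+F@[0,0,.2])
E
```

```text
[[-0.855  0.156  0.494]
 [-0.135 -0.988  0.078]
 [ 0.5    0.     0.866]]
[[ 0.855  0.156 -0.494]
 [ 0.135 -0.988 -0.078]
 [-0.5    0.    -0.866]]
0.2 None
0.1 [ -9.38255982  55.99029431   5.07423486  54.079471    -2.44940877
 100.02444907 -86.1939729 ]
0.008 [-10.12705708  55.49088557   5.98333101  68.86253568  -3.14101702
  85.82258607 -85.34011657]
0 [ -9.78120959  55.43833098   5.63115145  61.08926337  -2.81045963
  93.60780335 -85.76384969]
14 [ -8.44045374  45.36559504   2.27687412  77.71020404  -1.00649157
  72.93995075 -87.18236712]
28 [ -6.72038926  36.99846515  -0.47063841  93.3075503    0.4453585
  51.69468837 -88.3833661 ]
NoneTraceback (most recent call last):
  File "<stdin>", line 7, in <module>
workcell.IKError: the arm cannot take that pose within its joint ranges
```

```bash
python3 - <<'E'
from h import *
O_,F=face()
Rv=tool(F,np.radians(30)); w=np.array([.5,-.2,.40]); p=O_+F@[-.02,0,.16]; Rp=tool(F,np.radians(10))
for n in (.1,.12,.14,.16): print(n,manip.inverse_kinematics(O_+F@[0,0,n],tool(F)) is not None)
print(manip.inverse_kinematics(w,Rv),manip.inverse_kinematics(p,Rp))
manip.movep(w,Rv); print(telemetry.read_joint_positions()); manip.movep(p,Rp)
C=cal("wrist"); im=camera("wrist"); cv2.imwrite("pics/w1.png",im); np.save("w1.npy",np.array([*C[2].ravel(),*C[3]]))
print(C[0],C[1][0],telemetry.read_clock(),telemetry.read_tcp_pos(),p,-C[2].T@C[3])
E
```

```text
0.1 True
0.12 True
0.14 True
0.16 True
[ 22.88541628  17.50864178  -5.73985805  86.69393484   1.77789106
  75.88640678 -64.02383919] [ -8.0398934   51.82503893   1.56856371  52.19389208  -0.50158816
  95.98023916 -87.81732817]
[ 22.9488747   17.54510608  -5.67702672  86.70988485   1.7939765
  75.88032603 -64.0131726 ]
[[346.18373046   0.         325.95993372]
 [  0.         346.18373046 243.18063423]
 [  0.           0.           1.        ]] 0.011017414453886938 3.5167 [0.6806938  0.05472787 0.23839943] [0.68012233 0.05722428 0.23656406] [0.81546139 0.07565169 0.37945375]
```

View pics/w1.png

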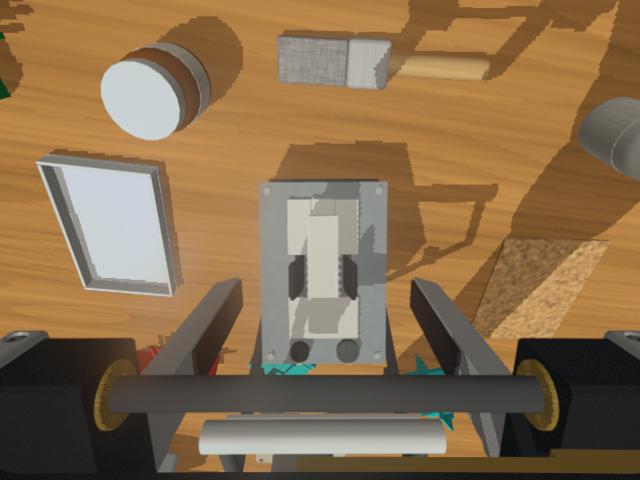

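The wrist view shows the console face at (260,181), (387,181), (263,362) and (388,361). The cover ridge is centred at column 323 and the tabs are at 289 to 357. Refining the pose now.

```bash
python3 - <<'E'
from h import *
d=np.load("w1.npy"); K=np.array([[346.18373046,0,325.95993372],[0,346.18373046,243.18063423],[0,0,1]]); C=(K,np.array([.011017414,0,0,0,0]),d[:9].reshape(3,3),d[9:])
for n,px,z,off in(("low",[(260,181),(387,181)],.0605,-.0823),("high",[(263,362),(388,361)],.1555,.0823)):
    P=onplane(px,z,C); e=P[1]-P[0]; y=e[:2]/np.linalg.norm(e[:2]); x=np.array([y[1],-y[0]])
    print(n,P.round(4).tolist(),np.linalg.norm(e),np.degrees(np.arctan2(x[1],x[0])),P.mean(0)[:2]-off*x)
T=onplane([(38,161),(157,167),(174,296),(84,289)],.022,C); print("tray",T.round(3).tolist(),T.mean(0))
O_,F=face(); print(proj([O_+F@[-.062,0,.036],O_+F@[-.062,.014,.036],O_+F@[-.062,-.014,.036],O_+F@[-.072,-.036,.004]],C))
print(telemetry.read_tcp_pos(),O_+F@[-.02,0,.16], (telemetry.read_eef_rot()-tool(F,np.radians(10))).round(4), telemetry.read_force())
E
```

```text
low [[0.6548, 0.1171, 0.0605], [0.6743, -0.0089, 0.0605]] 0.12754689540927777 -171.20897930003352 [0.58324071 0.04154717]
high [[0.4937, 0.0925, 0.1555], [0.5154, -0.0375, 0.1555]] 0.13176596606497554 -170.5557314320688 [0.58573243 0.04098808]
tray [[0.622, 0.359, 0.022], [0.635, 0.234, 0.022], [0.437, 0.235, 0.022], [0.432, 0.357, 0.022]] [0.53162424 0.2962644  0.022     ]
[[322.69834136 213.86118822]
 [338.08900496 213.80935061]
 [307.30766333 213.91174884]
 [286.90302354 203.43580184]]
[0.6806938  0.05472787 0.23839943] [0.68012233 0.05722428 0.23656406] [[ 0.0014 -0.0029  0.0026]
 [-0.0032 -0.0005 -0.0003]
 [ 0.0025  0.0018 -0.0009]] [ 0.53178192 -0.44128549 -0.12992521]
```

```bash
sed -i 's/^O=.*/O=np.array([.5845,.0415,.108]); YAW=np.radians(-171)/' h.py; cat >> h.py <<'E'
def lin(p,R,speed=.15,fix=True,**k):
    p=np.array(p,float); r=manip.move_l(p,R,speed=speed,**k)
    if fix and not r:
        manip.pause(.15); e=p-np.array(telemetry.read_tcp_pos())
        if np.linalg.norm(e)<.008: manip.move_l(p+e,R,speed=.03)
    return r
def st(m=""): print(m,"t",telemetry.read_clock(),"tcp",np.round(telemetry.read_tcp_pos(),4),"F",np.round(telemetry.read_force(),1),"open",round(telemetry.read_opening(),4),"grip",np.round(telemetry.read_grasp_force(),1))
E
python3 - <<'E'
from h import *
O_,F=face(); R=tool(F)
lin(O_+F@[0,0,.07],R); st()
lin(O_+F@[0,0,.009],R,speed=.06,max_force=15); st(); print("err",F.T@(telemetry.read_tcp_pos()-O_))
cv2.imwrite("pics/w2.png",camera("wrist"))
manip.grip(0.02); st("gripped")
E
```

```text
t 4.6833 tcp [0.6182 0.0468 0.1678] F [-0.5 -0.6 -0.4] open 0.0938 grip 0.0
 t 6.225 tcp [0.5886 0.0421 0.1156] F [-0.   0.1  0.5] open 0.0943 grip 0.0
err [1.75776383e-04 8.49367595e-06 8.63588027e-03]
gripped t 7.1917 tcp [0.5887 0.0421 0.1154] F [ 1.1 -0.6  0.7] open 0.0371 grip 30.0
```

```bash
python3 - <<'E'
from h import *
O_,F=face(); R=tool(F)
lin(O_+F@[0,0,.03],R,speed=.05,fix=False,max_force=30); st()
lin(O_+F@[0,0,.10],R,speed=.08,fix=False,max_force=30); st()
cv2.imwrite("pics/l1.png",np.vstack([camera("wrist")[100:480],cv2.resize(camera("scene")[130:330,200:520],(640,220))]))
E
```

```text
t 7.7667 tcp [0.5994 0.0437 0.1341] F [ 0.1  0.5 -1.2] open 0.0367 grip 29.9
 t 8.7917 tcp [0.6335 0.0492 0.1942] F [ 0.1 -0.2 -1.9] open 0.037 grip 29.9
```

View pics/l1.png

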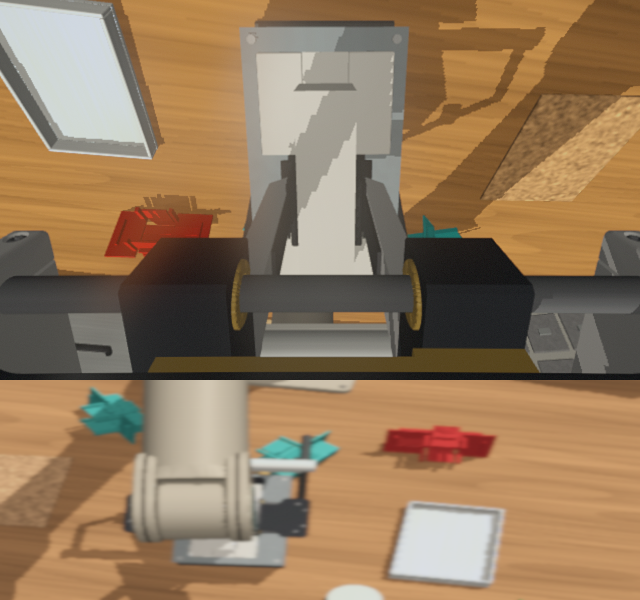

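```bash
python3 - <<'E'
from h import *
O_,F=face(); R=tool(F); C=cal("top")
print("bottle",onplane([(453,155)],.12,C),"jar",onplane([(264,162)],.085,C))
F2=rotz(np.radians(-173))@roty(-np.radians(30)); R2=tool(F2,np.radians(30)); M=np.array([.5025,-.283,0])
a=O_+F@[0,0,.13]; b=a+F@[0,.22,0]+[-.02,0,0.01]; c=M+[0,0,.2]
for p,r in((a,R),(b,tool(F,np.radians(10))),(c,R2)): print(p,manip.inverse_kinematics(p,r))
lin(a,R,.12,False); lin(b,tool(F,np.radians(10)),.18,False); st(); lin(c,R2,.18,False); st()
lin(M+[0,0,.075],R2,.12); st()
cv2.imwrite("pics/m1.png",np.vstack([camera("wrist")[100:480],cv2.resize(camera("scene")[130:330,100:420],(640,220))]))
E
```

```text
bottle [[ 0.73379205 -0.23174517  0.12      ]] jar [[0.71629091 0.20857647 0.085     ]]
[0.64869974 0.05166824 0.2205833 ] [ -3.38486587  57.0841414  -12.15119522  47.53902989   8.61789777
 106.14020921 -93.6256849 ]
[ 0.66311532 -0.16562319  0.2305833 ] [ 12.87340624  51.35985656 -11.48101367  54.43725725  13.42909965
  94.5281579  -78.16588762]
[ 0.5025 -0.283   0.2   ] [ 35.95906215  30.77356648 -14.3500486   99.06702929   9.34782248
  51.32590142 -65.31083023]
 t 10.65 tcp [ 0.6633 -0.1635  0.2302] F [ 0.2 -0.2 -1.3] open 0.0368 grip 29.9
 t 11.9167 tcp [ 0.504  -0.2818  0.2002] F [ 1.  -0.2 -1.7] open 0.0369 grip 29.9
 t 13.5083 tcp [ 0.502  -0.2828  0.0744] F [ 0.2  0.3 -1.4] open 0.0368 grip 29.9
```

View pics/m1.png

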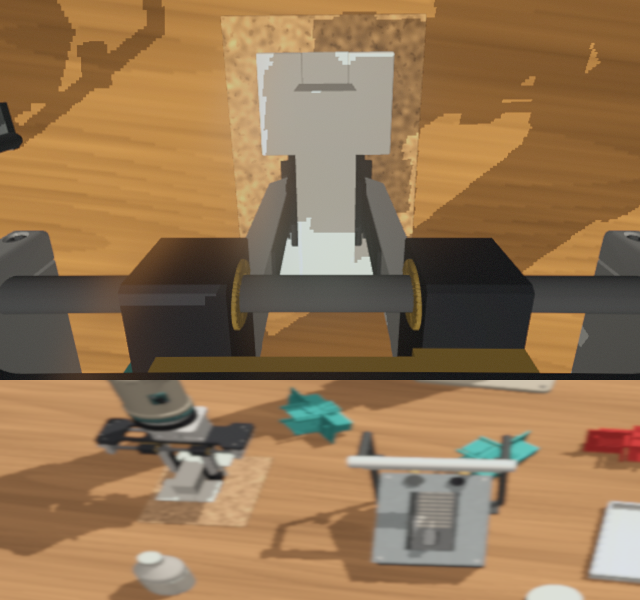

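The cover is held level over the mat's middle, and the bay in the scene shows the lug and panel. Lowering and releasing.

```bash
python3 - <<'E'
from h import *
M=np.array([.5025,-.283,0]); R2=tool(rotz(np.radians(-173))@roty(-np.radians(30)),np.radians(30))
print(lin(M+[0,0,.045],R2,.03,False,max_force=5)); st()
manip.grip(.09); manip.pause(.4); st()
lin(M+[0,0,.14],R2,.12,False); lin(M+[0.02,0.06,.3],R2,.2,False); st()
O_,F=face(); g=O_+F@[-.041,0,0]
p=O_+F@[-.05,0,.16]; R=tool(F,np.radians(10)); print(manip.inverse_kinematics(p,R))
b=np.array([.663,-.14,.29]); lin(b,R,.22,False); lin(p,R,.2,True); manip.grip(.05)
C=cal("wrist"); im=camera("wrist"); np.savez("w3.npz",K=C[0],d=C[1],R=C[2],t=C[3]); st()
cv2.imwrite("pics/w3f.png",im); cv2.imwrite("pics/w3.png",np.hstack([cv2.resize(im[150:390,220:430],(525,600),interpolation=2),cv2.resize(camera("top")[200:320,415:515],(250,300)).repeat(2,0)]))
E
```

```text
True
 t 14.3333 tcp [ 0.5022 -0.2829  0.0517] F [-1.   0.5  5.8] open 0.037 grip 30.1
 t 15.675 tcp [ 0.5014 -0.2826  0.0511] F [ 0.3 -0.   0.2] open 0.0901 grip 0.0
 t 17.575 tcp [ 0.5215 -0.2233  0.2988] F [-0.2  1.2 -0.6] open 0.09 grip 0.0
[ -1.4358706   56.44219423 -18.6949992   45.37297285  13.71603933
  99.90943137 -95.82756784]
 t 21.0 tcp [0.706  0.0625 0.2209] F [-0.4 -0.5  0. ] open 0.05 grip 0.0
```

View pics/w3.png

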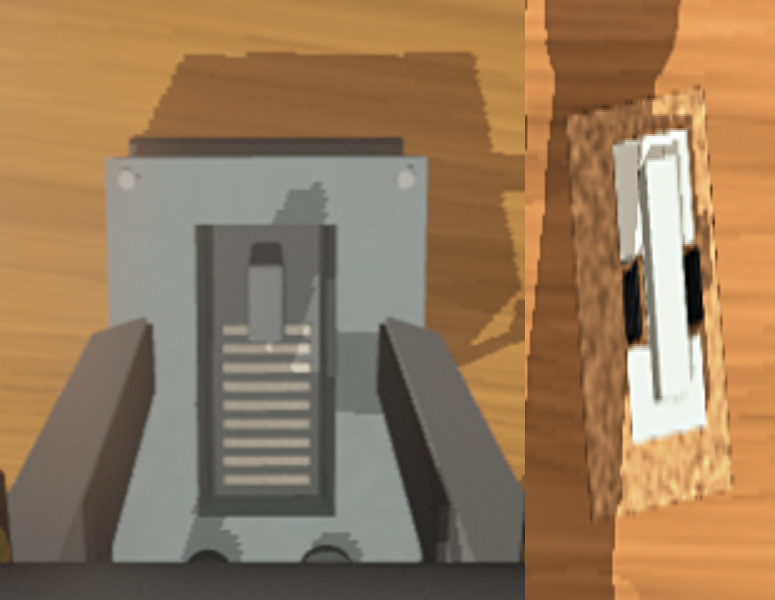

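```bash
python3 - <<'E'
from h import *
z=np.load("w3.npz"); C=(z["K"],z["d"],z["R"],z["t"]); O_,F=face()
px=[(220+x/2.5-.5,150+y/2.5-.5) for x,y in((250,265),(283,265),(248,341),(283,341))]
o,d=ray(px,C); o=F.T@(o-O_); d=d@F; P=o+d*((.028-o[2])/d[:,2])[:,None]; print(P.round(4),P.mean(0))
px=[(220+x/2.5-.5,150+y/2.5-.5) for x,y in((196,225),(335,225),(198,516),(335,516))]
o,d=ray(px,C); o=F.T@(o-O_); d=d@F; print((o+d*((0-o[2])/d[:,2])[:,None]).round(4))
for t in range(0,31,5):
    t=np.radians(t); g=np.array([.066,0,-.055]); q=g+roty(t)@(np.array([-.041,0,.001])-g)
    print(np.degrees(t),q.round(4),np.round(manip.inverse_kinematics(O_+F@q,tool(F,t)),0))
E
```

```text
[[-0.0536 -0.0073  0.028 ]
 [-0.0536  0.0051  0.028 ]
 [-0.0245 -0.0081  0.028 ]
 [-0.0245  0.0051  0.028 ]] [-0.03905439 -0.00130487  0.028     ]
[[-0.0661 -0.0297  0.    ]
 [-0.0661  0.0267  0.    ]
 [ 0.0566 -0.0299  0.    ]
 [ 0.0566  0.0276  0.    ]]
0.0 [-0.041  0.     0.001] [ -2.  61. -14.  62.  11.  89. -96.]
5.0 [-0.0357  0.      0.0101] [ -1.  56. -15.  68.  11.  83. -97.]
10.0 [-0.0297  0.      0.0187] [  0.  52. -15.  74.  11.  76. -97.]
14.999999999999998 [-0.0229  0.      0.0268] [  1.  48. -16.  80.  12.  69. -98.]
20.0 [-0.0154  0.      0.0342] [  2.  44. -16.  85.  12.  62. -98.]
25.0 [-0.0073  0.      0.041 ] [  2.  40. -16.  91.  13.  55. -99.]
29.999999999999996 [0.0013 0.     0.047 ] [   3.   37.  -16.   97.   13.   48. -100.]
```

```bash
python3 - <<'E'
from h import *
O_,F=face(); R=tool(F); p0=np.array([-.040,-.0012,0.0])
manip.grip(.03); lin(O_+F@(p0+[0,0,.05]),R,.12); st()
print(lin(O_+F@p0,R,.06,max_force=10)); st(); print((F.T@(telemetry.read_tcp_pos()-O_)).round(4))
manip.grip(.0); st("grip"); 
g=np.array([.066,-.0012,-.055])
for t in (5,10,15,20,25,28):
    a=np.radians(t); q=g+roty(a)@(p0-g)+[-.0002*t,0,min(.002,.0004*t)]
    s=manip.move_l(O_+F@q,tool(F,a),speed=.05,max_force=25); st(t)
    if s: print("STOP"); break
cv2.imwrite("pics/f1.png",np.vstack([camera("wrist")[100:480],cv2.resize(camera("scene")[130:330,200:520],(640,220))]))
E
```

```text
t 23.0417 tcp [0.6425 0.0519 0.1305] F [-0.5 -0.3  0.1] open 0.0301 grip 0.0
False
 t 24.4083 tcp [0.6182 0.048  0.0878] F [ 0.4 -0.5  0.1] open 0.0299 grip 0.0
[-0.0398 -0.0011 -0.0004]
grip t 24.8083 tcp [0.6182 0.0481 0.0876] F [ 0.6  0.5 -1.3] open 0.0135 grip 30.0
5 t 25.2 tcp [0.6205 0.0482 0.1   ] F [ 0.7  1.  -2.2] open 0.0137 grip 30.0
10 t 25.55 tcp [0.6204 0.0483 0.1094] F [-0.2 -0.3 -2. ] open 0.0139 grip 30.0
15 t 25.9 tcp [0.6196 0.0482 0.1189] F [-0.1 -0.4 -1.6] open 0.0142 grip 30.0
20 t 26.2417 tcp [0.6179 0.0479 0.1285] F [ 0.2  0.2 -1.7] open 0.0136 grip 30.0
25 t 26.5833 tcp [0.6153 0.0475 0.1378] F [-0.   0.3 -1.8] open 0.0138 grip 30.0
28 t 26.85 tcp [0.6132 0.0472 0.1432] F [-0.1 -0.3 -1.9] open 0.0139 grip 30.0
```

View pics/f1.png

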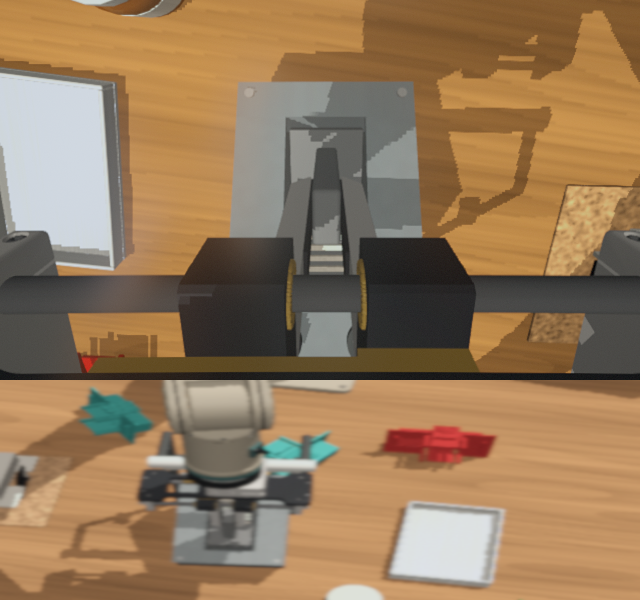

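```bash
python3 - <<'E'
from h import *
O_,F=face(); p0=np.array([-.040,-.0012,0.0]); g=np.array([.066,-.0012,-.055]); a=np.radians(28)
q=g+roty(a)@(p0-g)+[-.0056,0,.002]; R=tool(F,a)
print(manip.move_l(O_+F@(q+[-.019,0,.002]),R,speed=.05,max_force=20)); st("draw")
print(manip.move_l(O_+F@(q+[-.019,0,.095]),R,speed=.08,max_force=20)); st("lift")
R2=tool(rotz(np.radians(181.3))@roty(-np.radians(30)),np.radians(30)); T=np.array([.570,.299,0])
p=np.array(telemetry.read_tcp_pos())+[.03,0,.02]; lin(p,R,.15,False)
lin([.66,.24,p[2]],R2,.18,False); lin(T+[0,0,.2],R2,.18,False); lin(T+[0,0,.115],R2,.15); st()
cv2.imwrite("pics/t1.png",np.vstack([camera("wrist")[100:480],cv2.resize(camera("scene")[130:330,260:580],(640,220))]))
E
```

```text
False
draw t 27.4833 tcp [0.6302 0.05   0.1354] F [-0.1 -0.4 -2. ] open 0.0137 grip 30.0
False
lift t 28.7917 tcp [0.6756 0.0571 0.2158] F [-0.7 -0.6 -1.8] open 0.0138 grip 30.0
 t 32.275 tcp [0.569  0.2986 0.114 ] F [-1.3  0.1 -2.1] open 0.0138 grip 30.0
```

View pics/t1.png

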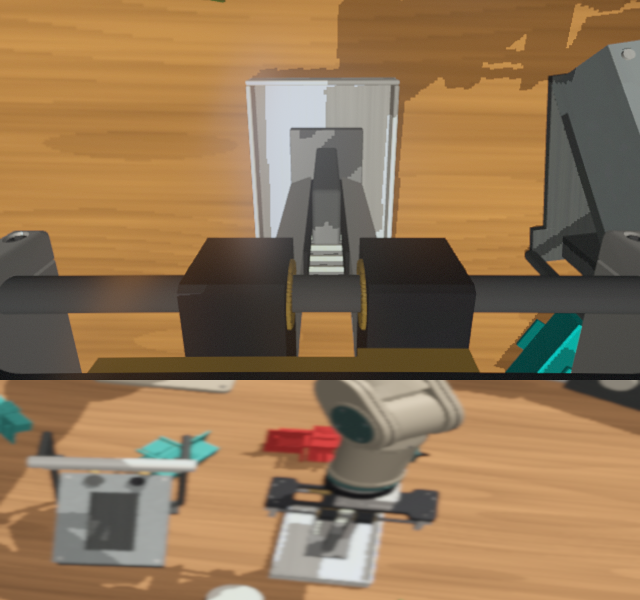

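The panel is out, level and inside the tray outline. Lowering until contact, then releasing.

```bash
python3 - <<'E'
from h import *
R2=tool(rotz(np.radians(181.3))@roty(-np.radians(30)),np.radians(30)); T=np.array([.570,.299,0])
print(lin(T+[0,0,.053],R2,.03,False,max_force=5)); st()
manip.grip(.045); manip.pause(.4); st()
lin(T+[0,0,.15],R2,.1,False); lin(T+[-.05,-.0,.35],R2,.2,False); st()
manip.movep([.4,.0,.5],R2); C=cal("top"); im=camera("top"); st()
print(proj([[.53,.298,.012],[.5025,-.283,.078]],C))
cv2.imwrite("pics/e.png",np.hstack([cv2.resize(im[180:300,180:280],(400,480),interpolation=2),cv2.resize(im[200:320,415:515],(400,480),interpolation=2)]))
E
```

```text
True
 t 33.9667 tcp [0.5697 0.2989 0.0598] F [-0.8 -0.4  4.6] open 0.0137 grip 30.0
 t 35.0333 tcp [0.5688 0.2982 0.0586] F [ 0.4 -0.3 -0.7] open 0.045 grip 0.0
 t 37.2833 tcp [0.5197 0.2985 0.3488] F [ 1.3  0.6 -0.6] open 0.0451 grip 0.0
 t 38.6667 tcp [0.4004 0.0009 0.4992] F [ 0.9  0.6 -0.9] open 0.0447 grip 0.0
[[228.43672762 242.79775494]
 [471.83484787 257.08774579]]
```

View pics/e.png

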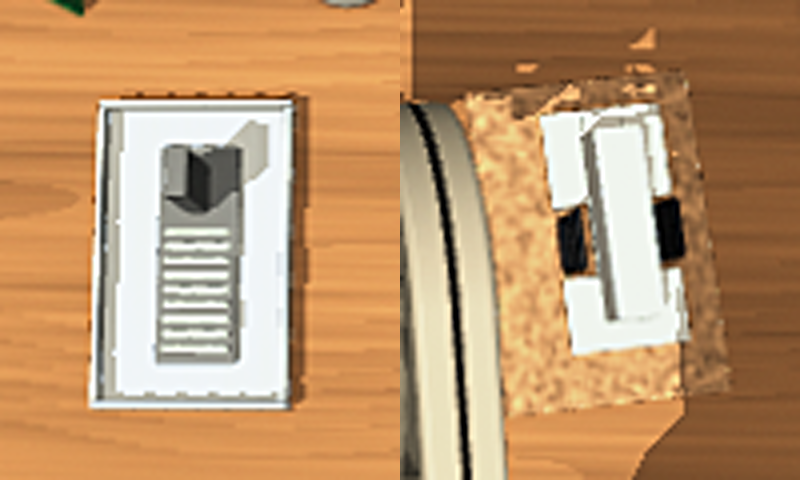

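The panel lies flat in the middle of the tray (crop px 200,255), and the cover stands on the mat (crop px 620,230). Both are free, so I hand in.

```bash
python3 -c "
from workcell import job; print(job.finish_job())"
```

```text
the job is handed in; nothing more can be done
None
```

The job is handed in at about 39 s of the 69 s limit: the last picture shows the cover standing on its feet on the mat and the panel flat in the tray, both let go; the hand-in gave no verdict, and I did not re-measure the bottle, jar and brush at the end.

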